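Mandrel held between spring bench centres

TASK

Lay the steel mandrel from its wooden stand into the two brass V-rests of the bench centres and let go of it. Then slide the tailstock up by its orange handle so that the mandrel is caught between both cup centres, and push on until the dial needle stands in the green, never letting it reach the red. The tailstock has no lock: finish while still holding its handle there, needle steady in the green, and leave the other things on the bench alone.

Things in the scene. Friction and masses are not known exactly. Their poses are not given: they have to be found in the camera images.
- mandrel_mid (a point): middle, on the axis, of the loose steel mandrel: round rod 16 mm in diameter, 160 mm long, about 0.2 kg, copper band round its middle. Its y axis runs along the rod. It starts lying level, axis 100 mm above the table.
- stand: wooden stand of the mandrel, fixed; base 60 x 120 x 14 mm; origin under its centre, y along the mandrel. Two wooden V-rests, 10 mm thick, at y = -45 and +45 mm, up to 106 mm high; the 80 mm between them is free for fingers. The mandrel lies up to 12 mm off the middle along y.
- nest (a point): point on the centre line of the bench centres (fixed), 65 mm above the table, half-way between the two brass V-rests: the mandrel's middle goes here. Its y axis is the centre line, from headstock (-y) to tailstock (+y). V-rests at y = -30 and +30 mm, 10 mm thick, 34 mm wide at the mouth, tops 71 mm above the table; a mandrel lying in them has its axis on the centre line.
- centres: bench centres as a whole: grey bed 90 x 390 mm, 14 mm thick, rails to 20 mm height; origin under the nest, same axes. Blue headstock 60 x 60 mm at y = -128 to -188 mm carries a white dial (66 mm, 95 mm above the table) with a black needle (to 99 mm), pointing along -x at rest and turning clockwise from above, 60 rad per metre of spring travel, over a green arc, then a red one.
- head_cup (a point): middle of the floor of the headstock's spring-loaded steel cup, on the centre line; y = -97 mm in the nest's frame when out, moves to -y when pressed. Cup 22 mm wide inside, 30 mm outside, 5 mm deep, open to +y; with the mandrel at the nest its end is 12 mm short of the rim. The mandrel slides along the V-rests into the cup when pushed.
- spring_centre (a joint): how far the headstock's spring cup is pressed in, m: 0 out, 0.023 at its stop. Needle green from 0.009 to 0.017, red from 0.020. Spring: 5 N at the start of travel plus 0.3 N per mm (9 N at 13 mm); up to some 4 N of sliding friction add at the handle.
- tailstock (a joint): travel of the tailstock towards the headstock, m: 0 fully back, at most 0.105; starts between 0 and 0.035. About 1 N of friction, no spring, no lock. With the mandrel in both cups the spring starts to be pressed at 0.079; from there spring_centre = tailstock - 0.079 (mid-green at 0.092).
- tail_cup (a point): middle of the floor of the tailstock's steel cup, on the centre line, at y = 142 mm minus the tailstock's travel in the nest's frame; same cup size as the other, open to -y.
- handle (a point): grip point on the axis of the tailstock's orange handle, 110 mm above the table: upright square post 18 x 18 mm, top 135 mm above the table, rising from the blue tailstock (its top 80 mm above the table). It moves along the nest's -y as the tailstock slides up; axes as the nest's.
- dish: bystander: black rubber bowl, 90 mm across, 35 mm high, to the left; origin under its centre
- jar: bystander: glass jar with steel cap, 72 mm across, 90 mm high, behind the bench centres; origin under its centre
- mallet: bystander: wooden mallet lying flat to the right, head 48 mm across and 75 mm long, handle 190 mm; origin on the table under the head
- tweezers: bystander: steel tweezers 150 mm long, lying on the cream soldering board on the red tiles, far left; origin under the middle
- dapping_block: bystander: brass forming block, 60 x 60 x 50 mm, behind the bench centres; origin under its centre
- file: bystander: slim hand tool with a red handle, lying on the table to the right; origin under its middle

How it is judged:
On the way:
1. the mandrel lies in both brass V-rests, let go, before the spring is pressed (x of mandrel_mid in the frame of nest between -0.005 and 0.005 m and z of mandrel_mid in the frame of nest between -0.005 and 0.005 m and angle between the y axis of mandrel_mid and the y axis of nest, either way round below 0.06 rad and contact force between mandrel and the fingers below 0.3 N and linear speed of mandrel below 0.03 m/s and value of joint spring_centre below 0.004 m), for 0.2 s.
At the end, for the whole second after the job is handed in: The spring centre is pressed 9 to 17 mm (needle in the green) by the mandrel, which lies on the centre line (within 5 mm and 0.06 rad) with an end in each cup, untouched by the robot, while the robot still holds or pushes the tailstock with more than 2 N (value of joint spring_centre between 0.009 and 0.017 m and x of mandrel_mid in the frame of nest between -0.005 and 0.005 m and z of mandrel_mid in the frame of nest between -0.005 and 0.005 m and angle between the y axis of mandrel_mid and the y axis of nest, either way round below 0.06 rad and contact force between mandrel and the fingers below 0.3 N and contact force between mandrel and tailstock above 2 N and contact force between mandrel and spring_centre above 2 N and (contact force between tailstock and the fingers above 2 N or contact force between tailstock and the arm above 2 N)); the arm keeps its last pose, push and grip.
It fails at once if the needle reaches the red (spring centre pressed 20 mm) (value of joint spring_centre above 0.02 m).
It fails at once if another thing on the bench is shifted by more than 30 mm (distance of any of dish, jar, mallet, tweezers, dapping_block, file from where it was at the start of the episode above 0.03 m).
It also fails if it takes over 58 s, if anything falls off the work surface, if the arm or the gripper's body presses on something with over 40 N, if the wrist force passes 120 N, or if a joint passes its speed limit or range.

ROBOT

A 6-joint arm with a two-finger parallel gripper is mounted at the origin on the work surface. World frame = base frame: x ahead of the robot, y to its left, z up, the work surface at z = 0. Lengths are in m, angles in rad, forces in N, time in s.
With the tool pointing down it reaches from about 0.3 to 0.95 m from the base axis. Payload 3.1 kg.
Tool frame: the origin (TCP) lies between the finger pads; the fingertips stand 14 mm ahead of it and the grasp point (between the pads) lies 5 mm behind it; z points along the fingers, y is the direction in which the jaws open and shut (so a half turn about z gives the same grasp; the last joint's range is limited). The gripper opens to 85 mm and grips with 20 to 120 N. Pads are 22 mm wide; open, the fingers measure 114 mm over their backs; the gripper's body (76 mm by 85 mm) begins 54 mm behind the grasp point. The pads swing forward as they close: fully open they stand 13 mm farther back than shut.
Start: joints at [1.173, 0.308, 1.634, -0, 1.2, -0.07], TCP at [0.201, 0.592, 0.245] pointing down, gripper open.
Joint ranges: [-3.06, 3.06], [-0.79, 1.96], [0.05, 2.63], [-1.19, 4.34], [0.05, 2.64], [-2.94, 2.94]. Speed limits (rad/s): [2.79, 2.79, 3.14, 3.14, 3.14, 3.14].

INTERFACE

Orientations are given as a unit quaternion [w, x, y, z].
In Python, from cell import * gives the robot as it stands. The module is installed in compiled form; this text tells all that it offers.
- The arm moves only by the tool send_rows, never from a script. Its argument "moves" is a list of rows, each a list of 3 entries, a list of its own where there are three numbers: the finger opening in mm, from 0 to 85.4, then the shift along the tool's x, y, z in units of 50 mm (1.0 is 50 mm), then the turn about the tool's z in degrees. In form: [[claw, [tx, ty, tz], twist], ...]. A call has 1 to 8 rows; each row is the pose to reach, as a shift and turn from the pose commanded when the call began, along the tool's axes at that moment; what a row does not reach only later rows make up. A row lasts 1/10 s, in which the tool goes at most 50 mm and 8.59 degrees, less where a joint would pass 70% of its speed; a pose out of reach is approached as far as the arm can. A call with a gripper value outside its range is refused whole. The fingers move at their own pace and stop on an object; "squeeze" is the grip in N (left out, the last holds). Time passes only in rows, so rows that repeat a pose let the fingers close. It gives the time, the measured TCP pose, the force and the opening at its end, in the units of the state.
- read_state(): the state, without advancing time (a new reading comes with each control period).
- camera(name): name is "scene" or "top" or "wrist"; returns the picture (400x640x3 uint8, red, green, blue); there is no depth.
- calibration(name): a dict with "intrinsics" (3x3 intrinsics, pixels), "rvec" (rotation vector, rad) and "tvec" (3), from world to camera coordinates, as OpenCV has them. Camera axes: x right, y down, z forward; pixel columns grow to the right and rows downward; lengths in m; the calibration is good to about 2 mm. A picture is of the moment at which its call begins: read the wrist's pose just before it. calibration takes no time and is no camera call; for the wrist camera it gives the pose at the moment of the call.
- hand_in(): hands the job in, once; it reports no verdict.
The state is a dict: "clock": time; "joint_pos": joint angles; "joint_velocities": joint speeds; "tau": joint torques, N m; "tcp_pos": TCP position; "eef_rot": TCP orientation; "ft_force": force on the tool from outside, world axes, zero at the start; "torque": the same for the moment, N m; "width": finger opening in m.
Only numpy, scipy, OpenCV 4.12 (cv2) and the standard library are available. Lean on these libraries where they do the work, as an engineer would, in place of code of your own. Each camera call takes 0.05 s, during which the arm holds its last target. There are 200 camera calls.

## Working session

There is one attempt and no reset: what is moved stays moved. The work goes in short steps, Python scripts to look and compute and a tool call to move; the robot and the scene stay as the last step left them, time stands still between calls to the robot, and variables do not carry over. Pictures are saved under pics/ and viewed, about 8 in all and at most 12, crops included, and the job is handed in when it is done.

Besides the shell and the picture viewer there is one more tool, called after "Request:" as name(argument=value, ...) on one line, values as JSON. send_rows: Moves the arm, as the interface text tells. Its arguments: {"type":"object","properties":{"moves":{"type":"array"},"squeeze":{"type":"number"}},"required":["moves"]}

```bash
mkdir -p pics
cat > h.py <<'E'
from cell import *
import numpy as np, cv2
def K(name):
    c=calibration(name); return np.array(c["intrinsics"],float),cv2.Rodrigues(np.array(c["rvec"],float))[0],np.array(c["tvec"],float).ravel()
def ray(cal,u,v,z):
    k,R,t=cal; d=R.T@np.linalg.inv(k)@[u,v,1]; o=-R.T@t
    return o+d*(z-o[2])/d[2]
def proj(cal,p):
    k,R,t=cal; q=k@(R@np.array(p,float)+t); return q[:2]/q[2]
def save(im,n): cv2.imwrite("pics/"+n,im[...,::-1])
def tool_rot():
    q=read_state()["eef_rot"]; from scipy.spatial.transform import Rotation as Ro
    return Ro.from_quat([q[1],q[2],q[3],q[0]]).as_matrix()
E
python3 - <<'E'
from h import *
for n in("top","scene"):
    im=camera(n); save(im,n+"0.png"); np.save(n+"0.npy",im)
    print(n,K(n))
print(read_state()); print(tool_rot())
E
```

```text
top (array([[470.76989586,   0.        , 313.55621478],
       [  0.        , 470.76989586, 201.26569086],
       [  0.        ,   0.        ,   1.        ]]), array([[-0.02254765, -0.9995603 , -0.01925664],
       [-0.98914693,  0.02510176, -0.14476964],
       [ 0.14518936,  0.01578343, -0.98927799]]), array([0.07900323, 0.61247466, 1.33618322]))
scene (array([[446.86732296,   0.        , 322.0766014 ],
       [  0.        , 446.86732296, 197.7269126 ],
       [  0.        ,   0.        ,   1.        ]]), array([[ 0.01402227,  0.99989057,  0.00471371],
       [ 0.79096919, -0.00820823, -0.61180092],
       [-0.61169528,  0.01230723, -0.79099774]]), array([-0.08205084, -0.41896395,  1.92094351]))
{'clock': 0.1, 'joint_pos': array([ 1.17329117e+00,  3.08936930e-01,  1.63506644e+00, -4.06356452e-05,
        1.19969941e+00, -6.96761389e-02]), 'joint_velocities': array([ 0.00208048, -0.00105467, -0.00152834, -0.00013759, -0.00207445,
       -0.00218469]), 'tau': array([-8.32738369e-04, -4.16413844e+01, -2.77641964e+01, -1.00743976e-04,
        4.05498009e-03, -2.18814566e-07]), 'tcp_pos': array([0.2009855 , 0.59104041, 0.24414663]), 'eef_rot': array([-2.25804299e-04,  1.63174104e-01,  9.86596725e-01, -1.03078845e-03]), 'ft_force': array([ 0.10748078,  0.0867599 , -0.37776818]), 'torque': array([-0.00111847,  0.03244106, -0.04489336]), 'width': 0.08523069457717958}
[[-9.46748322e-01  3.21973608e-01 -7.81951528e-04]
 [ 3.21974539e-01  9.46746298e-01 -1.96025420e-03]
 [ 1.09159598e-04 -2.10763586e-03 -9.99997773e-01]]
```

View pics/top0.png

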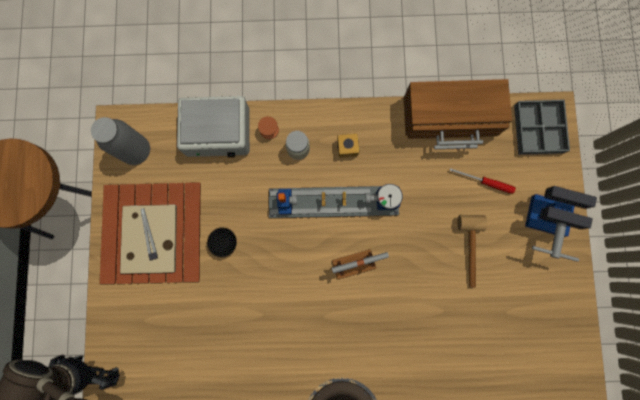

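View pics/scene0.png

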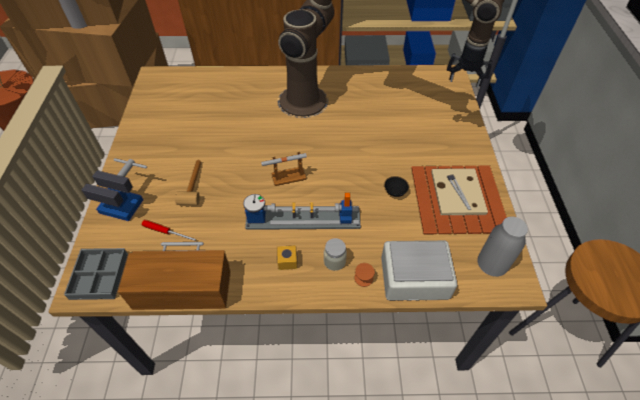

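The top view shows the mandrel from about (331,270) to (387,255). The bed spans (268,202) to (400,202), with the dial at (389,197), brass rests near (323,200) and (344,199), and the orange handle at (283,198). The headstock is towards world -y.

Run:
```python
from h import *
c=K("top"); im=np.load("top0.npy"); hsv=cv2.cvtColor(im,cv2.COLOR_RGB2HSV)
def cen(m,box):
    x0,y0,x1,y1=box; k=np.zeros(m.shape,bool);k[y0:y1,x0:x1]=1; v,u=np.where(m&k); return u.mean(),v.mean(),len(u),u,v
H,S,V=[hsv[...,i].astype(int) for i in range(3)]
a=cen((S<40)&(V>200),(375,180,405,215)); print("dial",a[:3],ray(c,a[0],a[1],.095))
a=cen((H<14)&(S>190)&(V>150),(275,188,292,206)); print("handle",a[:3],ray(c,a[0],a[1],.135))
for b in((316,188,331,212),(337,188,352,212)):
    a=cen((H>14)&(H<30)&(S>90)&(V>90),b); print("rest",a[:3],ray(c,a[0],a[1],.067))
a=cen((S<60)&(V>90),(325,245,395,280)); L=a[3]*0; 
pts=np.c_[a[3],a[4]].astype(np.float32); r=cv2.minAreaRect(pts); bp=cv2.boxPoints(r); print("mandrel",a[:3],r)
for p in bp: print(ray(c,*p,.1))
e=sorted(map(tuple,pts)); 
bl=cen((H>100)&(H<125)&(S>100),(270,185,300,215)); print("tail blue",bl[:3])
big=cv2.resize(im[180:285,260:410],None,fx=5,fy=5,interpolation=cv2.INTER_CUBIC); save(big,"topcrop.png")
```

```text
dial (np.float64(nan), np.float64(nan), 0) [nan nan nan]
handle (np.float64(281.0833333333333), np.float64(196.08333333333334), 24) [0.61769889 0.15184957 0.135     ]
rest (np.float64(323.1136363636364), np.float64(198.95454545454547), 44) [0.61705779 0.03620418 0.067     ]
rest (np.float64(343.90909090909093), np.float64(198.36363636363637), 44) [ 0.61725404 -0.02384584  0.067     ]
mandrel (np.float64(359.21923076923076), np.float64(262.4153846153846), 260) ((359.7264404296875, 262.2924499511719), (5.35706090927124, 57.55406951904297), 74.05460357666016)
[0.41999037 0.0186158  0.1       ]
[ 0.45980657 -0.13551321  0.1       ]
[ 0.4455728  -0.13892767  0.1       ]
[0.40585787 0.0149597  0.1       ]
tail blue (np.float64(284.6909871244635), np.float64(202.6824034334764), 233)<stdin>:4: RuntimeWarning: Mean of empty slice.
  ret = ret.dtype.type(ret / rcount)
```

View pics/topcrop.png

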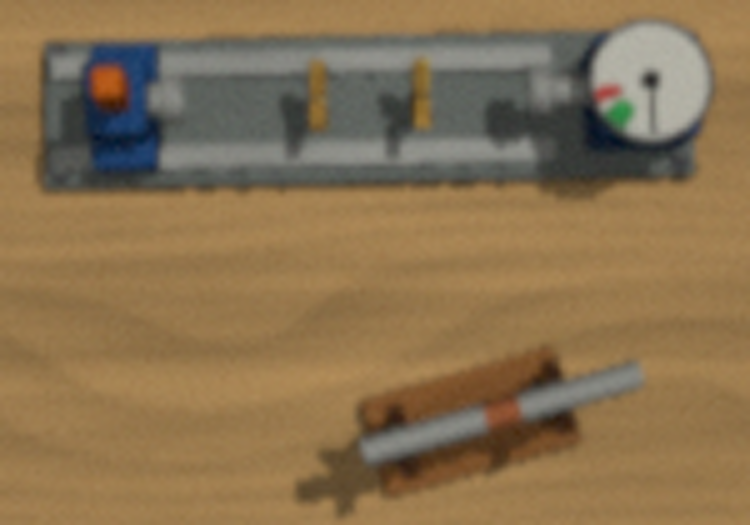

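Coarse results: mandrel middle (0.433, -0.060), rod 14.4° off -y. Its length comes out at 159 mm, which agrees with the 160 given. Nest is about (0.617, 0.006) with its axis along y, and the rests are 60 mm apart as stated. Now going above the mandrel.

Request:
send_rows(moves=[[85, [-8.58, -10.84, 0], 57], [85, [-8.58, -10.84, 0], 57], [85, [-8.58, -10.84, 0], 57], [85, [-8.58, -10.84, 0], 57], [85, [-8.58, -10.84, 0], 57], [85, [-8.58, -10.84, 0], 57], [85, [-8.58, -10.84, 0], 57], [85, [-8.58, -10.84, 0], 57]])

```text
clock: 0.9
tcp_pos: [0.3352, 0.2129, 0.2451]
eef_rot: [0.0, 0.614, 0.789, 0.0]
ft_force: [0.9, -0.0, 0.9]
width: 0.0853
```

```bash
cat >> h.py <<'E'
def rel(x,y,z,yaw):
    "move to TCP target; yaw = world angle of tool y, deg"
    s=read_state(); R=tool_rot(); d=R.T@(np.array([x,y,z])-s["tcp_pos"])/.05
    a=np.degrees(np.arctan2(R[1,1],R[0,1])); tw=(a-yaw+90)%180-90
    print("tcp",s["tcp_pos"].round(4),"yaw",a.round(2),"j1,j6",s["joint_pos"][[0,5]].round(2),"F",s["ft_force"].round(1)," MOVE",d.round(3),tw.round(2))
E
python3 - <<'E'
from h import *
camera("top"); rel(.433,-.06,.25,14.4)
E
```

```text
tcp [0.3375 0.2062 0.2448] yaw 13.93 j1,j6 [0.44 0.2 ] F [ 0.5 -3.   0.3]  MOVE [-5.627  0.574 -0.062] -0.47
```

Request:
send_rows(moves=[[85, [-5.63, 0.57, -0.06], 0], [85, [-5.63, 0.57, -0.06], 0], [85, [-5.63, 0.57, -0.06], 0], [85, [-5.63, 0.57, -0.06], 0], [85, [-5.63, 0.57, -0.06], 0], [85, [-5.63, 0.57, -0.06], 0], [85, [-5.63, 0.57, -0.06], 0], [85, [-5.63, 0.57, -0.06], 0]])

```text
clock: 1.75
tcp_pos: [0.4317, -0.0511, 0.2477]
eef_rot: [-0.001, 0.615, 0.789, -0.0]
ft_force: [-1.0, 0.8, -0.3]
width: 0.0849
```

Run:
```python
from h import *
c=K("wrist"); im=camera("wrist"); np.save("w1.npy",im); save(im,"w1.png"); np.savez("w1c.npz",k=c[0],R=c[1],t=c[2])
rel(.433,-.06,.105,14.4)
print(proj(c,[.433,-.06,.1]),proj(c,[.617,.006,.065]))
```

```text
tcp [ 0.4314 -0.0504  0.2477] yaw 14.19 j1,j6 [-0.22 -0.47] F [-0.   0.6 -0.5]  MOVE [-0.198 -0.012  2.853] -0.21
[315.30186446 198.78046768] [519.27544597 168.65954046]
```

View pics/w1.png

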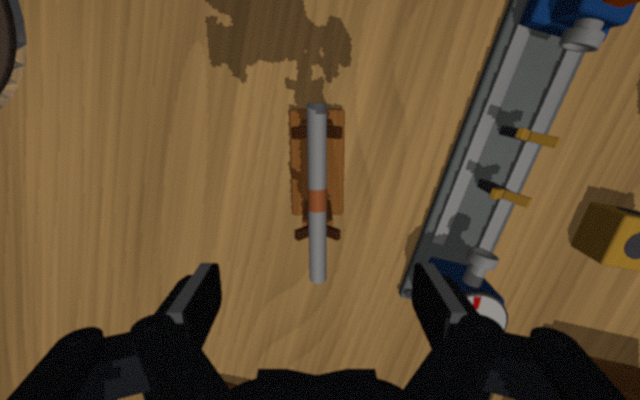

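The wrist view shows the copper band at (317,200) and the rod upright from (317,103) to (318,283), between the fingers. The brass rests are at about (537,138) and (512,199). I'll refine both positions by ray casting.

Run:
```python
from h import *
f=np.load("w1c.npz"); c=(f["k"],f["R"],f["t"]); im=np.load("w1.npy"); hsv=cv2.cvtColor(im,cv2.COLOR_RGB2HSV).astype(int); H,S,V=hsv.transpose(2,0,1)
m=(S<70)&(V>60); m[:,:300]=0; m[:,335:]=0; m[:100]=0; m[290:]=0
v,u=np.where(m); p=np.polyfit(v,u,1); print("rod fit",p,v.min(),v.max())
e=[ray(c,np.polyval(p,y),y,.1) for y in (v.min(),v.max())]; d=e[1]-e[0]
print(e,np.linalg.norm(d),"mid",(e[0]+e[1])/2,"ang",np.degrees(np.arctan2(d[0],-d[1])))
b=(H<12)&(S>100)&(V>100); b[:,:305]=0;b[:,330:]=0;b[:185]=0;b[215:]=0; v,u=np.where(b); print("band",u.mean(),v.mean(),ray(c,u.mean(),v.mean(),.1+.004))
m=((H>14)&(H<30)&(S>150)&(V>110)).astype(np.uint8); m[:,:490]=0;m[:,570:]=0;m[:110]=0;m[220:]=0
n,l,st,ce=cv2.connectedComponentsWithStats(m)
for i in range(1,n):
    if st[i,4]>40:
        pts=cv2.findContours((l==i).astype(np.uint8),0,1)[0][0]; bp=cv2.boxPoints(cv2.minAreaRect(pts)); print(st[i],[(q.round(0),ray(c,*q,.071)[:2].round(4)) for q in bp])
```

```text
rod fit [7.49795682e-03 3.15390786e+02] 103 283
[array([0.41417985, 0.01798823, 0.1       ]), array([ 0.45543057, -0.14092468,  0.1       ])] 0.16417958432063645 mid [ 0.43480521 -0.06146823  0.1       ] ang 14.551709161780163
band 317.5736434108527 200.55426356589146 [ 0.43499582 -0.05984555  0.104     ]
[517 129  13  11  99] [(array([516., 136.], dtype=float32), array([0.5973, 0.0339])), (array([521., 127.], dtype=float32), array([0.5979, 0.0422])), (array([530., 131.], dtype=float32), array([0.6077, 0.0404])), (array([525., 140.], dtype=float32), array([0.6072, 0.0322]))]
[530 133  31  15 251] [(array([529., 143.], dtype=float32), array([0.6119, 0.0305])), (array([531., 132.], dtype=float32), array([0.6091, 0.0403])), (array([561., 137.], dtype=float32), array([0.6368, 0.0428])), (array([559., 148.], dtype=float32), array([0.6399, 0.0329]))]
[491 190  13   9  87] [(array([491., 190.], dtype=float32), array([ 0.5957, -0.0194])), (array([503., 190.], dtype=float32), array([ 0.6069, -0.0166])), (array([503., 198.], dtype=float32), array([ 0.6101, -0.024 ])), (array([491., 198.], dtype=float32), array([ 0.599 , -0.0269]))]
[504 192  28  16 215] [(array([503., 199.], dtype=float32), array([ 0.6106, -0.0253])), (array([506., 189.], dtype=float32), array([ 0.6096, -0.0153])), (array([532., 198.], dtype=float32), array([ 0.6375, -0.0173])), (array([529., 208.], dtype=float32), array([ 0.6388, -0.0273]))]
```

Request:
send_rows(moves=[[85, [-0.2, 0, 1.5], 0], [85, [-0.2, 0, 1.5], 0], [85, [-0.2, 0, 1.5], 0], [85, [-0.2, 0, 1.5], 0]])

```text
clock: 2.2
tcp_pos: [0.4341, -0.0594, 0.1733]
eef_rot: [-0.001, 0.613, 0.79, -0.0]
ft_force: [0.8, 0.9, 0.3]
width: 0.0848
```

Request:
send_rows(moves=[[85, [0, 0, 0.8], 0], [85, [0, 0, 1.4], 0], [85, [0, 0, 1.55], 0], [85, [0, 0, 1.55], 0], [85, [0, 0, 1.55], 0]], squeeze=40)

```text
clock: 2.7
tcp_pos: [0.4364, -0.0609, 0.0977]
eef_rot: [0.002, 0.614, 0.789, 0.001]
ft_force: [0.2, 0.2, 0.1]
width: 0.0848
```

Request:
send_rows(moves=[[8, [0, 0, 0], 0], [8, [0, 0, 0], 0], [8, [0, 0, 0], 0], [8, [0, 0, 0], 0], [8, [0, 0, 0], 0], [8, [0, 0, 0], 0], [8, [0, 0, 0], 0], [8, [0, 0, 0], 0]])

```text
clock: 3.5
tcp_pos: [0.4345, -0.0608, 0.096]
eef_rot: [-0.0, 0.614, 0.789, -0.0]
ft_force: [-1.7, -0.7, 5.3]
width: 0.0144
```

Request:
send_rows(moves=[[8, [0, 0, 0], 0], [8, [0, 0, 0], 0], [8, [0, 0, 0], 0], [8, [0, 0, -0.5], 0], [8, [0, 0, -1], 0], [8, [0, 0, -1.5], 0], [8, [0, 0, -1.5], 0]])

```text
clock: 4.2
tcp_pos: [0.4373, -0.0612, 0.1734]
eef_rot: [0.003, 0.614, 0.789, 0.002]
ft_force: [1.0, -0.4, -1.0]
width: 0.0145
```

Run:
```python
from h import *
rel(.617,.0065,.165,0); print(read_state()["width"])
```

```text
tcp [ 0.4373 -0.0612  0.1734] yaw 14.21 j1,j6 [-0.24 -0.49] F [ 1.  -0.4 -1. ]  MOVE [0.431 3.816 0.192] 14.21
0.014522867541189836
```

Request:
send_rows(moves=[[8, [0.2, 1, 0.1], 5], [8, [0.43, 2, 0.15], 14.2], [8, [0.43, 3, 0.15], 14.2], [8, [0.43, 3.6, 0.15], 14.2], [8, [0.43, 3.82, 0.15], 14.2], [8, [0.43, 3.82, 0.15], 14.2], [8, [0.43, 3.82, 0.15], 14.2], [8, [0.43, 3.82, 0.15], 14.2]])

```text
clock: 5.0
tcp_pos: [0.6122, 0.0066, 0.1622]
eef_rot: [-0.001, 0.707, 0.707, -0.001]
ft_force: [-0.1, -0.5, -0.7]
width: 0.0142
```

Run:
```python
from h import *
c=K("wrist"); im=camera("wrist"); np.save("w2.npy",im); save(im,"w2.png"); np.savez("w2c.npz",k=c[0],R=c[1],t=c[2])
rel(.617,.0065,.165,0); print(proj(c,[.617,.006,.065]))
t=camera("top"); np.save("top1.npy",t)
```

```text
tcp [0.6125 0.0066 0.1627] yaw -0.03 j1,j6 [-0.06 -0.06] F [ 0.5 -0.4 -1.4]  MOVE [-0.001  0.089 -0.047] -0.03
[323.00961272 208.82012915]
```

View pics/w2.png

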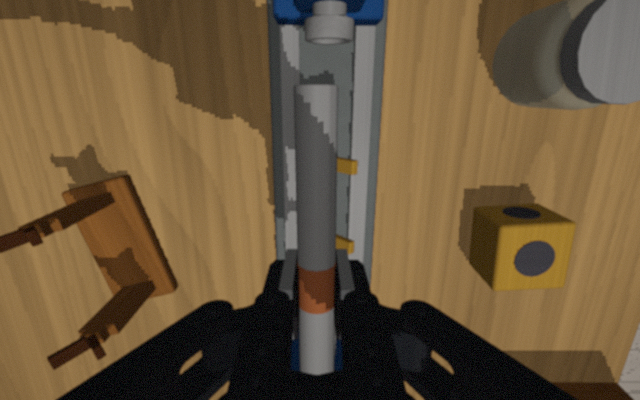

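The wrist view shows the rod held parallel to the bed edges, which are at columns about 272 and 380. The tail cup is at (329,28), and the brass rest tips at (347,166) and (345,244). I'll ray-cast these for a nest check.

Run:
```python
from h import *
f=np.load("w2c.npz"); c=(f["k"],f["R"],f["t"]); im=np.load("w2.npy"); hsv=cv2.cvtColor(im,cv2.COLOR_RGB2HSV).astype(int); H,S,V=hsv.transpose(2,0,1)
wood=(S>75)
for v in(70,110,140,200,230):
    r=[u for u in range(230,420) if S[v,u]<55]; r=[u for u in r if 240<u<400]
    print(v,min(r),max(r),[ray(c,u,v,.014)[:2].round(4) for u in(min(r),max(r)+1)])
m=((H>14)&(H<30)&(S>150)&(V>110)).astype(np.uint8); m[:,:330]=0;m[:,360:]=0
n,l,st,ce=cv2.connectedComponentsWithStats(m)
for i in range(1,n):
    if st[i,4]>30: x,y,w,h,_=st[i]; print("rest",st[i],ray(c,x+w,y,.071),ray(c,x+w,y+h,.071))
g=(S<40)&(V>110)
for v in(25,30,35):
    u=np.where(g[v,300:360])[0]+300; print("cup",v,u.min(),u.max(),ray(c,u.min(),v,.065),ray(c,u.max()+1,v,.065))
for v in(95,150,200,340,365):
    u=np.where((S[v,285:345]<40)&(V[v,285:345]>50))[0]+285; print("rod",v,u.min(),u.max())
# top: rest, handle in nest
print([ray(c,u,v,.155+.003).round(4) for u,v in((316,86),(318,372))])
k=K("top"); t=np.load("top1.npy")
cr=cv2.resize(t[185:220,262:405],None,fx=5,fy=5,interpolation=cv2.INTER_CUBIC); hs=cv2.cvtColor(cr,cv2.COLOR_RGB2HSV).astype(int)
```

```text
70 270 382 [array([0.576 , 0.1024]), array([0.6638, 0.1023])]
110 272 380 [array([0.5764, 0.0723]), array([0.6641, 0.0723])]
140 273 378 [array([0.5762, 0.0484]), array([0.6638, 0.0484])]
200 275 374 [array([ 0.5758, -0.0038]), array([ 0.6634, -0.0037])]
230 276 372 [array([ 0.5757, -0.0322]), array([ 0.6631, -0.0321])]
rest [338 159  19  15 226] [0.63938771 0.04341521 0.071     ] [0.63977539 0.03314395 0.071     ]
rest [336 239  17  14 139] [ 0.63870241 -0.01497885  0.071     ] [ 0.6390838  -0.02618554  0.071     ]
cup 25 318 347 [0.61320821 0.12484162 0.065     ] [0.63150729 0.12482881 0.065     ]
cup 30 316 359 [0.61198704 0.12209355 0.065     ] [0.63893562 0.12207576 0.065     ]
cup 35 316 359 [0.61198615 0.11932153 0.065     ] [0.63904792 0.11930473 0.065     ]
rod 95 285 344
rod 150 285 344
rod 200 285 344
rod 340 300 335
rod 365 300 333
[array([0.6123, 0.0879, 0.158 ]), array([ 0.6133, -0.0487,  0.158 ])]
```

Bed centre x is about 0.620 and the rests give x about 0.619, y about 0.0075. Lowering there.

Request:
send_rows(moves=[[8, [0.02, 0.13, 0.3], 0], [8, [0.02, 0.13, 0.8], 0], [8, [0.02, 0.13, 1.3], 0], [8, [0.02, 0.13, 1.6], 0], [8, [0.02, 0.13, 1.75], 0], [8, [0.02, 0.13, 1.85], 0], [8, [0.02, 0.13, 1.9], 0], [8, [0.02, 0.13, 1.9], 0]])

```text
clock: 5.9
tcp_pos: [0.6215, 0.008, 0.0688]
eef_rot: [0.0, 0.707, 0.707, 0.0]
ft_force: [-0.0, -0.5, -2.1]
width: 0.0144
```

Run:
```python
from h import *
rel(.619,.0075,.0620,0)
```

```text
tcp [0.6215 0.008  0.0688] yaw 0.02 j1,j6 [-0.06 -0.06] F [-0.  -0.5 -2.1]  MOVE [-0.01  -0.05   0.136] 0.02
```

Request:
send_rows(moves=[[8, [0, -0.02, 0.05], 0], [8, [0, -0.02, 0.1], 0], [8, [0, -0.02, 0.1], 0], [8, [0, -0.02, 0.1], 0]])

```text
clock: 6.3
tcp_pos: [0.6199, 0.008, 0.0634]
eef_rot: [0.0, 0.707, 0.707, 0.0]
ft_force: [-0.6, 0.1, -1.7]
width: 0.0144
```

Request:
send_rows(moves=[[8, [0, 0, 0.03], 0], [8, [0, 0, 0.06], 0], [8, [0, 0, 0.06], 0], [8, [0, 0, 0.06], 0]])

```text
clock: 6.7
tcp_pos: [0.6202, 0.008, 0.062]
eef_rot: [0.0, 0.707, 0.707, -0.0]
ft_force: [-3.4, 0.2, 7.5]
width: 0.0147
```

Contact felt (7.5 N up), so I'm opening the fingers.

Request:
send_rows(moves=[[14, [0, -0.02, 0], 0], [20, [0, -0.02, 0], 0], [30, [0, -0.02, 0], 0], [40, [0, -0.02, 0], 0], [60, [0, -0.02, 0], 0], [60, [0, -0.02, 0], 0], [60, [0, -0.02, 0], 0]])

```text
clock: 7.4
tcp_pos: [0.6188, 0.008, 0.0601]
eef_rot: [-0.0, 0.707, 0.707, -0.0]
ft_force: [-0.0, 0.9, 0.0]
width: 0.0598
```

Request:
send_rows(moves=[[60, [0, 0, -0.3], 0], [60, [0, 0, -0.9], 0], [60, [0, 0, -1.7], 0], [60, [0, 0, -2.6], 0], [60, [0, 0, -3], 0], [60, [0, 0, -3], 0], [60, [0, 0, -3], 0]])

```text
clock: 8.1
tcp_pos: [0.619, 0.008, 0.2113]
eef_rot: [0.001, 0.707, 0.707, 0.0]
ft_force: [-1.6, 0.5, -0.2]
width: 0.0602
```

Run:
```python
from h import *
c=K("wrist"); im=camera("wrist"); np.save("w3.npy",im); save(im,"w3.png"); np.savez("w3c.npz",k=c[0],R=c[1],t=c[2])
rel(.619,.152,.2,90); print(proj(c,[.619,.0075,.065]))
```

```text
tcp [0.618  0.0081 0.2096] yaw 0.02 j1,j6 [-0.06 -0.06] F [-0.9  0.3 -0.3]  MOVE [2.879 0.021 0.193] -89.98
[315.70607212 189.8260679 ]
```

View pics/w3.png

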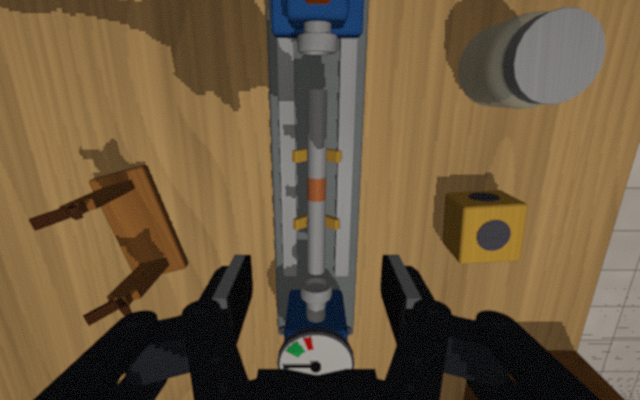

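The rod lies in both brass rests, in line with the bed, from (317,88) to (317,275). The cups are at (317,45) and (316,290) and the needle is at rest. Next is the handle, which I'll grip with the jaws along y.

Request:
send_rows(moves=[[60, [1, 0.02, 0.19], -8], [60, [2, 0.02, 0.19], -16], [60, [2.89, 0.02, 0.19], -24], [60, [2.89, 0.02, 0.19], -32], [60, [2.89, 0.02, 0.19], -40], [60, [2.89, 0.02, 0.19], -48], [60, [2.89, 0.02, 0.19], -56], [60, [2.89, 0.02, 0.19], -64]])

```text
clock: 8.95
tcp_pos: [0.618, 0.1524, 0.1978]
eef_rot: [-0.002, 0.222, 0.975, -0.001]
ft_force: [0.6, -0.7, 0.4]
width: 0.0603
```

Request:
send_rows(moves=[[60, [0, 0, 0], -8], [60, [0, 0, 0], -16], [60, [0, 0, 0], -26], [60, [0, 0, 0], -26], [60, [0, 0, 0], -26], [60, [0, 0, 0], -26]])

```text
clock: 9.55
tcp_pos: [0.6192, 0.1524, 0.1997]
eef_rot: [-0.001, 0.001, 1.0, -0.0]
ft_force: [-0.4, 0.1, -0.0]
width: 0.06
```

Run:
```python
from h import *
rel(.619,.153,.105,90)
c=K("wrist"); im=camera("wrist"); print(proj(c,[.619,.153,.135])); hsv=cv2.cvtColor(im,cv2.COLOR_RGB2HSV).astype(int);H,S,V=hsv.transpose(2,0,1)
m=(H<12)&(S>190)&(V>120); n,l,st,ce=cv2.connectedComponentsWithStats(m.astype(np.uint8))
for i in range(1,n):
    if st[i,4]>150: print(st[i],ce[i],ray(c,*ce[i],.135))
save(im,"w4.png")
```

```text
tcp [0.6192 0.1524 0.1997] yaw 89.9 j1,j6 [ 0.17 -1.4 ] F [-0.4  0.1 -0. ]  MOVE [1.000e-03 1.200e-02 1.893e+00] -0.1
[317.68846542 225.14589495]
```

View pics/w4.png

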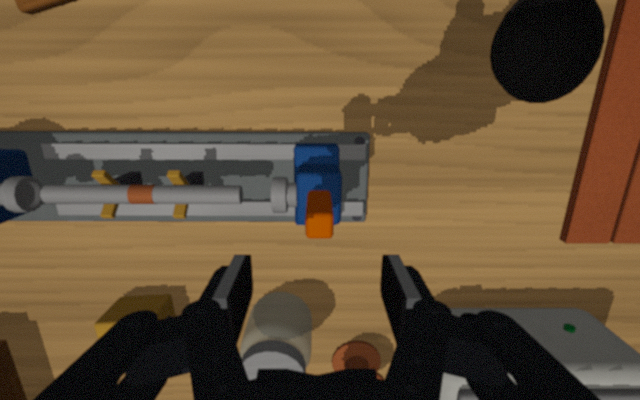

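The handle top is at (320,227), where (318,225) was predicted, and it is centred between the fingers. Descending and gripping.

Request:
send_rows(moves=[[60, [0, 0.02, 0.8], 0], [60, [0, 0.02, 1.5], 0], [60, [0, 0.02, 1.87], 0], [60, [0, 0.02, 1.87], 0], [60, [0, 0.02, 1.87], 0]], squeeze=50)

```text
clock: 10.1
tcp_pos: [0.62, 0.1536, 0.1074]
eef_rot: [-0.0, 0.0, 1.0, -0.0]
ft_force: [0.3, -0.6, 1.5]
width: 0.0601
```

Request:
send_rows(moves=[[10, [0, 0, 0], 0], [10, [0, 0, 0], 0], [10, [0, 0, 0], 0], [10, [0, 0, 0], 0], [10, [0, 0, 0], 0], [10, [0, 0, 0], 0], [10, [0, 0, 0], 0], [10, [0, 0, 0], 0]])

```text
clock: 10.9
tcp_pos: [0.621, 0.1538, 0.1091]
eef_rot: [0.001, 0.0, 1.0, 0.0]
ft_force: [-1.1, 0.4, 5.1]
width: 0.0177
```

Run:
```python
from h import *
rel(.619,.153,.105,90); print(tool_rot().round(3), read_state()["width"])
# tail travel from w3: blue/cup rim
f=np.load("w3c.npz"); c=(f["k"],f["R"],f["t"])
for v in(50,53): print("rim?",ray(c,317,v,.08), ray(c,317,v,.065))
for v in(88,275): print("rod ends",ray(c,317,v,.073))
```

```text
tcp [0.621  0.1538 0.1091] yaw 90.0 j1,j6 [ 0.17 -1.4 ] F [-1.1  0.4  5.1]  MOVE [ 0.04  -0.016  0.081] -0.0
[[-1.     0.     0.003]
 [ 0.     1.     0.001]
 [-0.003  0.001 -1.   ]] 0.017718318039442703
rim? [0.61992381 0.11609901 0.08      ] [0.61997599 0.11777976 0.065     ]
rim? [0.61992628 0.11412317 0.08      ] [0.6199786  0.11569004 0.065     ]
rod ends [0.61998122 0.09039143 0.073     ]
rod ends [ 0.62018247 -0.07087068  0.073     ]
```

Tail travel is now about 0.029 (rim at y 0.115), so the spring should start after about 50 mm of slide and mid-green should come at about 63 mm. Sliding slowly.

Request:
send_rows(moves=[[10, [0, -0.1, 0], 0], [10, [0, -0.2, 0], 0], [10, [0, -0.3, 0], 0], [10, [0, -0.4, 0], 0], [10, [0, -0.5, 0], 0], [10, [0, -0.6, 0], 0], [10, [0, -0.7, 0], 0], [10, [0, -0.7, 0], 0]])

```text
clock: 11.7
tcp_pos: [0.6208, 0.1184, 0.1091]
eef_rot: [0.001, 0.0, 1.0, 0.0]
ft_force: [-0.9, -1.1, 7.5]
width: 0.0176
```

Request:
send_rows(moves=[[10, [0, -0.04, 0], 0], [10, [0, -0.08, 0], 0], [10, [0, -0.12, 0], 0], [10, [0, -0.16, 0], 0], [10, [0, -0.2, 0], 0], [10, [0, -0.2, 0], 0]])

```text
clock: 12.3
tcp_pos: [0.6208, 0.1092, 0.1091]
eef_rot: [0.001, 0.0, 1.0, 0.001]
ft_force: [-0.9, 0.9, 5.7]
width: 0.0176
```

```bash
cat > dial.py <<'E'
from h import *
import sys
rel(.62,.091,.108,90)
im=camera("top"); c=K("top"); 
# rectify the dial plane z=.097 : 140x140 mm at 5 px/mm about the dial centre; up=+x, left=+y
cx,cy=.62,.0075-.158; h=.045
w=[(cx+h,cy+h),(cx+h,cy-h),(cx-h,cy-h),(cx-h,cy+h)]
src=np.float32([proj(c,[x,y,.097]) for x,y in w]); dst=np.float32([[0,0],[450,0],[450,450],[0,450]])
a=cv2.warpPerspective(im,cv2.getPerspectiveTransform(src,dst),(450,450),flags=cv2.INTER_CUBIC)
crop=cv2.resize(im[180:215,260:410],(750,175),interpolation=cv2.INTER_CUBIC)
out=np.zeros((630,750,3),np.uint8); out[:450,:450]=a; out[452:627]=crop; save(out[:600] if 0 else cv2.resize(out,(714,600)),sys.argv[1])
g=a.max(2).astype(int); hs=cv2.cvtColor(a,cv2.COLOR_RGB2HSV).astype(int)
wm=(hs[...,1]<60)&(hs[...,2]>120); v,u=np.where(wm); c0=np.array([(u.min()+u.max())/2,(v.min()+v.max())/2]); print("dial c",c0,u.max()-u.min(),v.max()-v.min())
# darkness by angle clockwise from -x (image down -> clockwise goes left)
best=[]
for th in np.arange(-30,150,5):
    t=np.radians(th); r=np.arange(35,110,3); uu=(c0[0]-r*np.sin(t)).astype(int); vv=(c0[1]+r*np.cos(t)).astype(int); best.append((int(g[vv,uu].mean()),int(th)))
print("darkest angle deg",sorted(best)[:4])
E
python3 dial.py d1.png
```

```text
tcp [0.6208 0.1092 0.1091] yaw 89.98 j1,j6 [ 0.1  -1.47] F [-0.9  0.9  5.7]  MOVE [ 0.016 -0.364  0.021] -0.02
dial c [202. 258.] 404 382
darkest angle deg [(156, -20), (158, -25), (159, 35), (161, 30)]
```

Request:
send_rows(moves=[[10, [0, -0.04, 0], 0], [10, [0, -0.08, 0], 0], [10, [0, -0.12, 0], 0], [10, [0, -0.16, 0], 0], [10, [0, -0.2, 0], 0], [10, [0, -0.2, 0], 0], [10, [0, -0.2, 0], 0]])

```text
clock: 13.05
tcp_pos: [0.6208, 0.1011, 0.1091]
eef_rot: [0.001, 0.0, 1.0, 0.002]
ft_force: [-1.1, 7.9, 7.0]
width: 0.0174
```

```bash
python3 dial.py d2.png
```

```text
tcp [0.6208 0.1011 0.1091] yaw 89.99 j1,j6 [ 0.09 -1.48] F [-1.1  7.9  7. ]  MOVE [ 0.015 -0.203  0.021] -0.01
dial c [202. 258.] 404 382
darkest angle deg [(134, -10), (138, -5), (144, -15), (152, 0)]
```

View pics/d2.png

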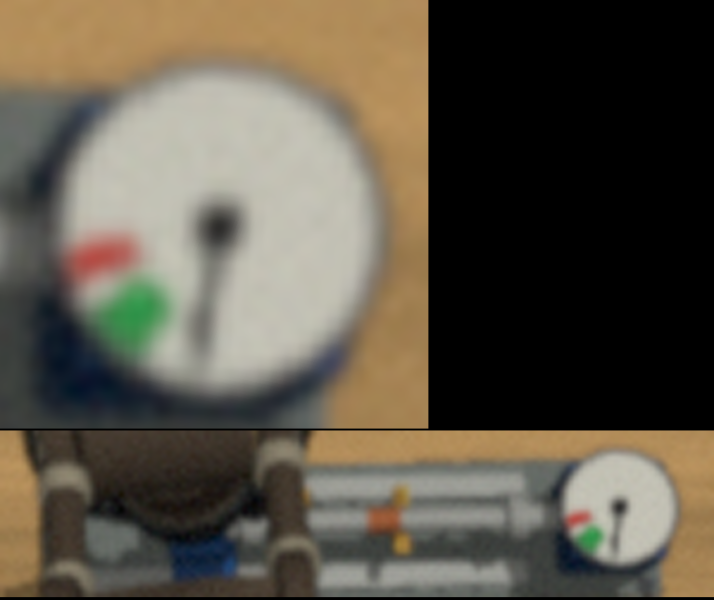

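The needle runs from the pivot (217,228) to (202,365), about 6° on, so the spring is pressed about 1.8 mm. That fits the 7.9 N felt. Mid-green is about 11 mm further.

Request:
send_rows(moves=[[10, [0, -0.03, 0], 0], [10, [0, -0.06, 0], 0], [10, [0, -0.09, 0], 0], [10, [0, -0.12, 0], 0], [10, [0, -0.15, 0], 0], [10, [0, -0.18, 0], 0], [10, [0, -0.18, 0], 0], [10, [0, -0.18, 0], 0]])

```text
clock: 13.9
tcp_pos: [0.6207, 0.0932, 0.1091]
eef_rot: [0.001, 0.0, 1.0, 0.003]
ft_force: [-0.9, 10.0, 5.7]
width: 0.0174
```

```bash
sed -i 's/; print("dial c".*/; c0=np.array([228,240])/' dial.py; python3 dial.py d3.png
```

```text
tcp [0.6207 0.0932 0.1091] yaw 89.98 j1,j6 [ 0.08 -1.5 ] F [-0.9 10.   5.7]  MOVE [ 0.015 -0.044  0.022] -0.02
darkest angle deg [(129, 35), (134, 40), (140, 30), (149, 45)]
```

Request:
send_rows(moves=[[10, [0, -0.02, 0], 0], [10, [0, -0.05, 0], 0], [10, [0, -0.05, 0], 0], [10, [0, -0.05, 0], 0], [10, [0, -0.05, 0], 0], [10, [0, -0.05, 0], 0]])

```text
clock: 14.55
tcp_pos: [0.6207, 0.0909, 0.1091]
eef_rot: [0.001, 0.0, 1.0, 0.003]
ft_force: [-0.8, 10.5, 5.4]
width: 0.0177
```

```bash
python3 dial.py d4.png
```

```text
tcp [0.6207 0.0909 0.1091] yaw 89.98 j1,j6 [ 0.07 -1.5 ] F [-0.8 10.5  5.4]  MOVE [0.014 0.001 0.021] -0.02
darkest angle deg [(133, 40), (133, 45), (143, 50), (145, 35)]
```

View pics/d4.png

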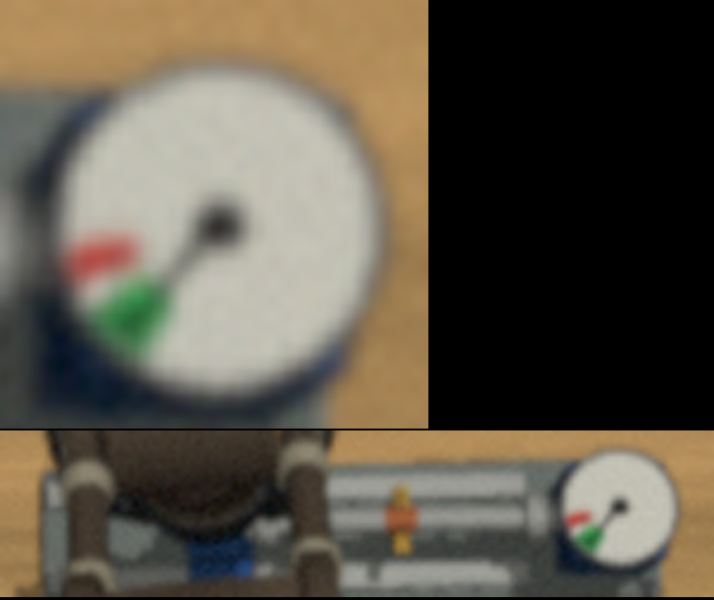

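The needle points from the pivot (217,228) through (160,290), about 43°, into the middle of the green. That is about 12.5 mm, and the arm and force are steady. The rod is straight on the centre line. Handing in.

Run:
```python
from h import *
s=read_state(); print(s["tcp_pos"],s["ft_force"],s["clock"]); print(hand_in())
```

```text
[0.6207189  0.09096634 0.10911916] [-0.93455718 10.73815256  5.8068809 ] 14.6
the job is handed in; nothing more can be done
None
```

I laid the mandrel in the two brass V-rests and let go. I then gripped the tailstock by its orange handle, slid it up until both cups held the mandrel, and pushed on into the green. I handed the job in at 14.6 s, still holding the handle; `hand_in()` gives no verdict.

**Last checks**
- **Needle:** it stood at about 43°, mid-green, which is roughly 12.5 mm of spring travel. The arm's position gives about 12 mm.
- **Push:** a steady 10.7 N at the handle, in line with the stated spring force plus friction.
- **Mandrel:** it looked straight on the centre line between the cups. The wrist picture taken before the push showed it lying in both V-rests, with the needle still at rest.
- **Other things on the bench:** I did not re-measure them after the moves, but the arm kept clear of them.

**Disagreements**
- The top camera and the wrist camera differed by 2–3 mm on the nest position, which the V-rests tolerate.
- My first automatic dial reading picked the wrong dial centre. I corrected it from the picture.

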